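# Bed a wooden panel in the spring jig and set the fallen weight on it

## Robot

A 6-joint arm with a two-finger parallel gripper is mounted at the origin on the work surface. World frame = base frame: x ahead of the robot, y to its left, z up, the work surface at z = 0. Lengths are in m, angles in rad, forces in N, time in s.
With the tool pointing down it reaches from about 0.425 to 0.95 m from the base axis. Payload 14.7 kg.
Tool frame: the origin (TCP) lies at the very end of the fingers, on their centre line; the grasp point (between the pads) lies 19 mm behind it; y points along the fingers, z is the direction in which the jaws open and shut, and the axes are right-handed (so a half turn about y gives the same grasp; the last joint's range is limited). The gripper opens to 85 mm and grips with 20 to 120 N. Pads are 22 mm wide; open, the fingers measure 114 mm over their backs; the gripper's body (76 mm by 85 mm) begins 54 mm behind the grasp point. The pads swing forward as they close: fully open they stand 13 mm farther back than shut.
Start: joints at [1.233, 0.48, 1.596, -0, 1.065, -0.047], TCP at [0.186, 0.623, 0.231] pointing down, gripper open.
Joint ranges: [-2.75, 2.75], [-0.82, 2.05], [0.23, 2.67], [-1.56, 4.7], [0.09, 2.69], [-2.92, 2.92]. Speed limits (rad/s): [1.89, 1.89, 2.39, 3.01, 3.01, 3.01].

## Interface

Orientations are given as a rotation vector (axis times angle).
In Python, from bench import reach, servo_line, move_joints, move_gripper, hold, ik, capture, IKError, finish_job, read_time_s, read_joint_positions, read_joint_velocities, read_effort, read_position, read_tool_rot, read_wrist_force, read_ft_torque, read_finger_gap gives the robot as it stands. Calls block until the motion is done:
- reach(position, orientation): joint-space move of the TCP to a pose.
- servo_line(position, attitude=None, velocity=0.15, contact_N=None): straight line of the TCP; attitude=None keeps the orientation; velocity is the mean speed in m/s. With contact_N (N) it stops when the force on the tool has changed by that much, and returns True; else False.
- move_joints(angles): joint-space move.
- move_gripper(opening, grasp_force=None): opening from 0.0 (shut) to 1.0 (fully open); grasp_force is the grip in N (None keeps the last); returns when the fingers have stopped.
- hold(seconds).
- ik(position, orientation): joint angles nearest the present ones, or None.
- capture(name): name is "scene" or "top"; returns a dict with "color" (480x640x3 uint8, red, green, blue), "z_map" (480x640 float32, m along the optical axis (not along the pixel's ray), 0 where there is no reading), "fx", "fy", "cx", "cy" (pixels), "rvec" (rotation vector, rad) and "tvec" (3), from world to camera coordinates, as OpenCV has them. Camera axes: x right, y down, z forward; pixel columns grow to the right and rows downward; lengths in m; the calibration is good to about 2 mm. A picture is of the moment at which its call begins.
A pose or a line that the arm cannot do raises IKError and nothing moves.
- finish_job(): hands the job in, once; it reports no verdict.
Readings, each from a call of its own:
- read_time_s(): time.
- read_joint_positions(): joint angles.
- read_joint_velocities(): joint speeds.
- read_effort(): joint torques, N m.
- read_position(): TCP position.
- read_tool_rot(): TCP orientation.
- read_wrist_force(): force on the tool from outside, world axes, zero at the start.
- read_ft_torque(): the same for the moment, N m.
- read_finger_gap(): opening from 0.0 (shut) to 1.0 (fully open).
Only numpy, scipy, OpenCV 4.12 (cv2) and the standard library are available. Lean on these libraries where they do the work, as an engineer would, in place of code of your own. Each camera call takes 0.05 s, during which the arm holds its last target.

## Task

Put the loose wooden panel into the holding jig on the bench and press it down past both sprung rollers until it lies fully home and level on the jig's bed, staying there by itself. Then pick up the steel weight that has fallen over and stand it upright on the middle of the panel to keep it flat. Leave everything else on the bench where it is, and let go of everything at the end.

Things in the scene. Friction and masses are not known exactly. Their poses are not given: they have to be found in the camera images.
- panel: Loose light-wood panel, 130 (its x) x 60 (its y) x 14 mm thick, about 90 g, lying flat on the bench. Origin: centre of its underside; z up. Grip it across its 60 mm width at mid-length. It goes into the jig with its x along the jig's x, either way round.
- jig: Jig fixed on the bench. Origin: centre of its underside; z up. Plywood bed 200 (x) x 116 (y) x 18 mm. Four wooden L-shaped corner guides, 26 mm above the bed, enclose 133 x 64 mm about its centre; steel flares on them slope outward up to 38 mm above the bed and lead the panel in. Its long sides are open for |x| under 41 mm, so fingers across the panel pass.
- jig_bed (a point): Centre of the bed's upper face, 18 mm above the jig's origin; axes as the jig's. A panel just laid in rests on both rollers, its underside about 14 mm above the bed; neither its own weight nor the steel weight's takes it down. Home, its underside is on the bed and its top 14 mm above it. Pushing one end down leaves the other up: push each end.
- roller_a (a point): Centre of the sprung steel roller at the jig's +x end: 16 mm across, 30 mm long along y, 8.5 mm above the bed, 70.5 mm from its centre. It sticks 2.5 mm into the panel's outline and backs off along x. Some 6 to 15 N (20 N if it sticks) down on the panel 35 to 48 mm from its middle toward this end takes that end past it onto the bed, where it stays. A steel block 24 mm high is behind.
- roller_b (a point): The same at the jig's -x end.
- weight: Clamping weight: dark-steel block 50 x 50 x 34 mm high, on it a round wooden handle 22 mm across, up to 98 mm from the underside; about 0.65 kg, centre of mass about 18 mm above the underside. Origin: centre of the block's underside; z: along the handle, away from the block. At the start it lies on a side of the block, z level, axis 25 mm above the bench.
- sander: Bystander: dark rubber sanding block, 85 x 50 x 22 mm; leave it alone.
- tape: Bystander: paper tape roll, 52 mm across, height 24 mm; leave it alone.
- tube: Bystander: offcut of square steel tube, 60 x 30 x 30 mm; leave it alone.
- jar: Bystander: screw-top glass jar, 60 mm across, height 85 mm; leave it alone.
- offcut: Bystander: flat wooden offcut, not the panel but wider and thicker, 120 x 80 x 18 mm; leave it alone.
- driver: Bystander: screwdriver; leave it alone.
There are look-alikes about, which are no part of the job. Leave any purple look-alike of the panel alone.

How it is judged:
On the way:
1. the panel lies home and level on the jig's bed by itself, not touched by the fingers or the weight (horizontal distance between panel and jig_bed below 0.006 m and z of panel in the frame of jig_bed below 0.002 m and angle between panel's own z axis and vertical below 0.02 rad and angle between the x axis of panel and the x axis of jig, either way round below 0.08 rad and contact force between each of the fingers, weight and panel below 0.1 N), for 0.2 s.
At the end, for the whole second after the job is handed in: The panel lies in the jig: underside within 2 mm of the bed, level to 0.02 rad, centre within 6 mm of the bed's, length along the jig's to 0.08 rad. The weight stands on the panel on its block, upright to 0.06 rad, centre within 20 mm of the panel's. Both at rest (horizontal distance between panel and jig_bed below 0.006 m and z of panel in the frame of jig_bed below 0.002 m and angle between panel's own z axis and vertical below 0.02 rad and angle between the x axis of panel and the x axis of jig, either way round below 0.08 rad and angle between weight's own z axis and vertical below 0.06 rad and horizontal distance between weight and panel below 0.02 m and z of weight in the frame of panel between 0.011 and 0.017 m and contact force between weight and panel above 2 N and linear speed of each of weight, panel below 0.02 m/s); the robot touches nothing.
It fails at once if a bystander is moved by more than 30 mm (distance of any of sander, tape, tube, jar, offcut, driver from where it was at the start of the episode above 0.03 m).
It also fails if it takes over 72 s, if anything falls off the work surface, if the arm or the gripper's body presses on something with over 40 N, if the wrist force passes 120 N, or if a joint passes its speed limit or range.

## Working session

There is one attempt and no reset: what is moved stays moved. The work goes in short steps, each a Python script; the robot and the scene stay as the last script left them, time stands still between calls to the robot, and variables do not carry over. Pictures are saved under pics/ and viewed, and the job is handed in when it is done.

```bash
ls; mkdir -p pics; cat > h.py <<'E'
import numpy as np, cv2, pickle
from bench import *
from scipy.spatial.transform import Rotation as R
def snap(cam,fn):
    c=capture(cam); cv2.imwrite('pics/'+fn+'.png',cv2.cvtColor(c['color'],cv2.COLOR_RGB2BGR)); pickle.dump(c,open('pics/'+fn+'.pkl','wb')); return c
def ld(fn): return pickle.load(open('pics/'+fn+'.pkl','rb'))
def cloud(c):
    v,u=np.mgrid[0:480,0:640]; z=c['z_map'].astype(float)
    P=np.stack([(u-c['cx'])/c['fx']*z,(v-c['cy'])/c['fy']*z,z],-1)
    Rm=cv2.Rodrigues(np.array(c['rvec'],float))[0]; t=np.array(c['tvec'],float).ravel()
    W=(P-t)@Rm; W[z==0]=np.nan; return W
E
python3 - <<'E'
from h import *
for n in ('scene','top'):
    c=snap(n,n+'0'); W=cloud(c); Rm=cv2.Rodrigues(np.array(c['rvec']))[0]
    print(n,c['fx'],-Rm.T@np.array(c['tvec']),np.nanmin(W[...,2]),np.isnan(W[...,2]).mean())
print(read_tool_rot(),read_time_s(),read_position())
E
```

```text
pics
scene 468.99176090738 [ 1.18949816 -0.35331005  0.83893147] -0.7690529872269269 0.0041796875
top 609.2853974418948 [ 0.37119547 -0.07105794  1.67342545] -0.7905786420682777 0.003798828125
[-1.55983424  0.22842264 -0.22811137] 0.1 [0.18622705 0.62235749 0.23071516]
```

View pics/scene0.png

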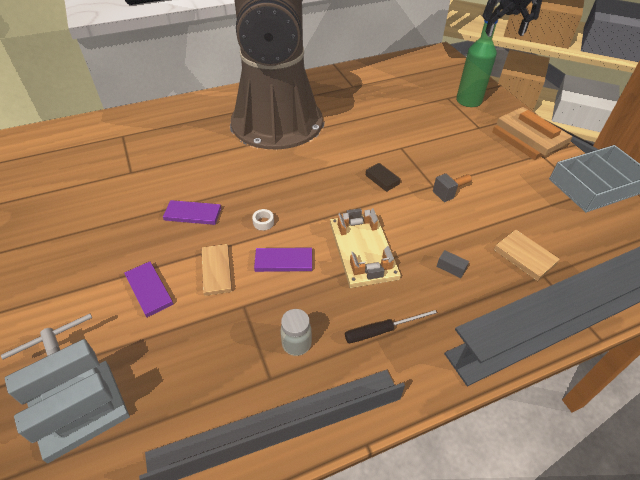

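View pics/top0.png

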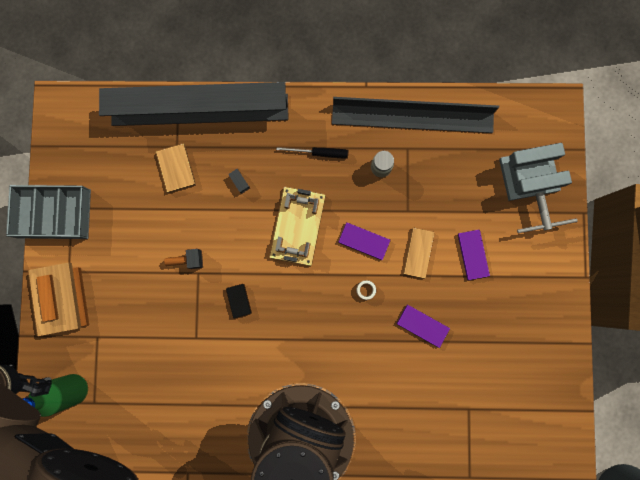

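Top view: the panel could be the light-wood piece at (419,253), or its look-alikes: wood at (175,168), probably the offcut, and purple pieces at (364,241), (473,255) and (423,326). The jig is at (298,226) and the weight at (187,259). I'll measure them next.

```bash
cat > m.py <<'E'
from h import *
def fit(c,W,box,lo,hi,mask=None):
    u0,u1,v0,v1=box; m=np.zeros((480,640),bool); m[v0:v1,u0:u1]=1
    m&=(W[...,2]>lo)&(W[...,2]<hi)
    if mask is not None: m&=mask
    n,l,s,_=cv2.connectedComponentsWithStats(m.astype(np.uint8)); k=1+np.argmax(s[1:,4]); m=l==k
    p=W[m]; r=cv2.minAreaRect((p[:,:2]*1000).astype(np.float32))
    return r,np.median(p[:,2]),m.sum()
E
python3 - <<'E'
from m import *
c=ld('top0');W=cloud(c);d=ld('scene0');V=cloud(d)
def bench(W,u,v): return np.round(np.nanmedian(W[v-3:v+4,u-3:u+4].reshape(-1,3),0),4)
print('bench top',bench(W,330,310),bench(W,440,220),bench(W,210,220),'scene',bench(V,100,240),bench(V,320,200),bench(V,430,220))
for nm,b1,b2 in [('woodR',(395,445,220,285),(190,245,235,305)),('woodL',(150,200,140,200),(485,570,225,285)),('purple',(330,395,215,265),(245,322,240,280)),
   ('weight',(155,210,240,280),(425,480,165,210)),('jig',(262,335,180,272),(325,405,200,295)),('sander',(222,256,280,325),(360,405,160,195)),('tape',(350,385,275,305),(245,282,200,236)),('tube',(225,252,165,198),(430,472,245,280)),('jar',(365,400,145,180),(275,315,305,360))]:
    for n,cc,WW,b in(('top',c,W,b1),('scn',d,V,b2)):
        r,z,k=fit(cc,WW,b,.009,.2); print(nm,n,np.round(r[0],1),np.round(r[1],1),round(r[2],1),round(z,4),k)
for n,i,b in (('cw',c,(140,220,220,290)),('cj',c,(255,340,175,280)),('cp',c,(390,450,215,290)),('sj',d,(320,410,195,295)),('sw',d,(420,480,160,210))):
    u0,u1,v0,v1=b; cv2.imwrite(f'pics/{n}.png',cv2.resize(i['color'][v0:v1,u0:u1,::-1],None,fx=5,fy=5,interpolation=cv2.INTER_CUBIC))
import glob
ims=[cv2.resize(cv2.imread(f'pics/{n}.png'),(266,290)) for n in('cw','cj','cp','sj','sw')]+[np.zeros((290,266,3),np.uint8)]
cv2.imwrite('pics/mont.png',np.vstack([np.hstack(ims[:3]),np.hstack(ims[3:])]))
E
```

```text
bench top [ 3.389e-01 -7.530e-02  2.000e-04] [ 0.5888 -0.3763 -0.0007] [ 0.583   0.2607 -0.0009] scene [ 0.3069 -0.5463  0.0006] [ 0.3753 -0.0102  0.0006] [0.546  0.2174 0.0008]
woodR top [ 497.2 -315.5] [ 61.1 130.5] 78.7 0.0143 959
woodR scn [ 501.3 -314.5] [ 60.3 133.3] 78.7 0.0143 1271
woodL top [726.8 360.2] [123.   84.4] 16.8 0.0174 1229
woodL scn [731.1 359.5] [120.8  86. ] 17.6 0.0182 1527
purple top [ 527.9 -166.1] [130.3  61.4] 68.7 0.0144 940
purple scn [ 532.1 -166.6] [128.7  62.7] 68.6 0.0143 1218
weight top [471.2 326.3] [50.6 99. ] 4.1 0.0422 476
weight scn [476.  326.5] [ 52.8 102.6] 4.4 0.0359 579
jig top [567.7  16.6] [116.5 200.5] 79.4 0.0191 3041
jig scn [571.3  17.7] [117.5 204.1] 79.3 0.0196 3563
sander top [360.7 174. ] [86.3 53.1] 16.5 0.0217 593
sander scn [366.4 175.3] [85.8 54.6] 15.6 0.0217 501
tape top [ 394.1 -171.7] [48.5 48.9] 0.6 0.0228 156
tape scn [ 399.9 -171.3] [50.5 52.2] 26.7 0.022 279
tube top [690.4 179.8] [61.7 29.8] 34.1 0.0297 243
tube scn [694.5 180.7] [60.1 35.1] 34.6 0.0294 448
jar top [ 734.2 -212.3] [57.7 56.3] 39.6 0.0815 478
jar scn [ 743.7 -212.8] [56.7 56.6] 25.6 0.0766 1187
```

View pics/mont.png

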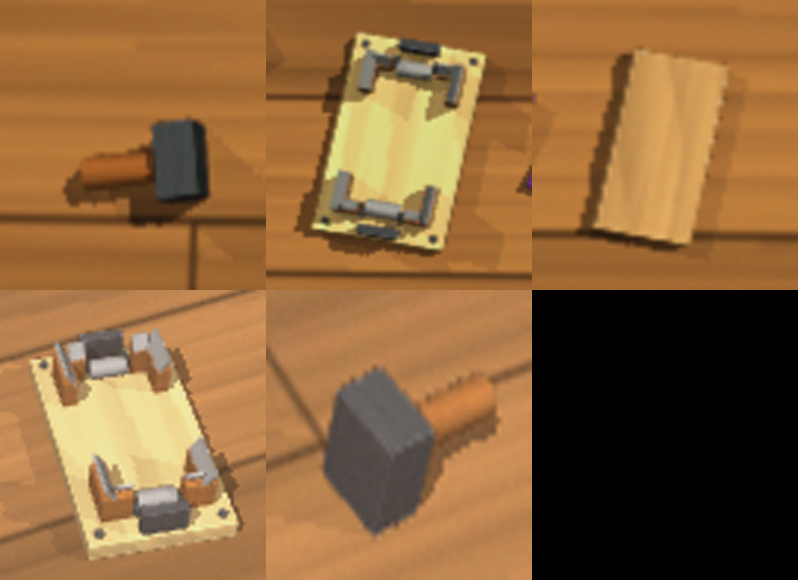

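The panel is the wood piece at (419,253): 130x61 mm and 14 mm high in both views. The one at (175,168) is the 120x80x18 offcut. The crop shows the weight's handle pointing to +y. The panel and jig are almost parallel, at -11.3° and -10.7°. Next I check IK and the bottle next to the start pose.

```bash
cat >> h.py <<'E'
def att(a,zdir):
    a=np.array(a,float);a/=np.linalg.norm(a);z=np.array(zdir,float);z-=a*(z@a);z/=np.linalg.norm(z)
    return R.from_matrix(np.stack([np.cross(a,z),a,z],1)).as_rotvec()
def down(yaw,s=1): # part long axis at yaw; jaws across
    return att([0,0,-1],[-s*np.sin(yaw),s*np.cos(yaw),0])
PANEL=np.array([.4993,-.315]);PY=np.radians(-11.3)
JIG=np.array([.5695,.0171]);JY=np.radians(-10.65)
WT=np.array([.4736,.3264])
E
python3 - <<'E'
from h import *
W=cloud(ld('top0'))
for b in [(25,90,370,415),(0,30,340,420)]:
    p=W[b[2]:b[3],b[0]:b[1]].reshape(-1,3);p=p[p[:,2]>.03];print(np.round(np.nanpercentile(p,[2,50,98],axis=0),3))
print(R.from_rotvec(read_tool_rot()).as_matrix().round(2))
for s in(1,-1):
  for p,y in((PANEL,PY),(JIG,JY)):
    for z in (.15,.02):
      q=ik([*p,z],down(y,s));print(s,z,None if q is None else np.round(q,2))
print('weight')
for t in(30,40,50):
  c,s_=np.cos(np.radians(t)),np.sin(np.radians(t))
  wa=np.array([-.074,.997,0])
  for s in(1,-1):
    for h in (.02,.2):
      q=ik([WT[0],WT[1]+.02,h],att(-wa*s_-np.array([0,0,c]),s*np.cross(wa,[0,0,1])));print(t,s,h,None if q is None else np.round(q,2))
    az=np.radians(-10);r=np.array([np.cos(az),np.sin(az),0])
    for h in(.09,.2):
      q=ik([*JIG,h],att(r*c-np.array([0,0,s_]),s*np.cross([0,0,1],r)));print('  place',t,s,h,None if q is None else np.round(q,2))
E
```

```text
[[0.087 0.404 0.039]
 [0.135 0.585 0.182]
 [0.19  0.617 0.679]]
[[0.136 0.4   0.268]
 [0.193 0.47  0.634]
 [0.22  0.616 0.742]]
[[ 0.96 -0.    0.29]
 [-0.29 -0.    0.96]
 [-0.   -1.   -0.  ]]
1 0.15 [-0.61  0.49  1.81 -0.    0.84 -1.99]
1 0.02 [-0.61  0.68  1.89 -0.    0.58 -1.99]
1 0.15 [-0.02  0.47  1.86  0.    0.81 -1.41]
1 0.02 [-0.02  0.66  1.94  0.    0.54 -1.41]
-1 0.15 [-0.61  0.49  1.81 -0.    0.84  1.15]
-1 0.02 [-0.61  0.68  1.89 -0.    0.58  1.15]
-1 0.15 [-0.02  0.47  1.86 -0.    0.81  1.73]
-1 0.02 [-0.02  0.66  1.94 -0.    0.54  1.73]
weight
30 1 0.02 [ 0.81  0.85  1.61 -0.43  1.09  1.02]
30 1 0.2 [ 0.81  0.63  1.54 -0.39  1.36  0.9 ]
  place 30 1 0.09 [0.17 0.96 2.64 3.44 1.49 1.72]
  place 30 1 0.2 [0.17 0.54 2.63 3.48 1.08 1.58]
30 -1 0.02 [ 0.81  0.85  1.61 -0.43  1.09 -2.12]
30 -1 0.2 [ 0.81  0.63  1.54 -0.39  1.36 -2.24]
  place 30 -1 0.09 [ 0.17  0.96  2.64  3.44  1.49 -1.42]
  place 30 -1 0.2 [ 0.17  0.54  2.63  3.48  1.08 -1.56]
40 1 0.02 [ 0.87  0.94  1.51 -0.49  1.27  1.08]
40 1 0.2 [ 0.87  0.72  1.46 -0.47  1.51  0.96]
  place 40 1 0.09 [0.12 0.73 2.57 3.41 1.02 1.63]
  place 40 1 0.2 [0.12 0.36 2.52 3.54 0.62 1.44]
40 -1 0.02 [ 0.87  0.94  1.51 -0.49  1.27 -2.06]
40 -1 0.2 [ 0.87  0.72  1.46 -0.47  1.51 -2.19]
  place 40 -1 0.09 [ 0.12  0.73  2.57  3.41  1.02 -1.52]
  place 40 -1 0.2 [ 0.12  0.36  2.52  3.54  0.62 -1.7 ]
50 1 0.02 [ 0.91  1.04  1.41 -0.54  1.44  1.12]
50 1 0.2 [ 0.91  0.82  1.38 -0.54  1.65  0.99]
  place 50 1 0.09 [0.08 0.57 2.46 3.44 0.59 1.52]
  place 50 1 0.2 [0.08 0.27 2.39 3.85 0.25 1.08]
50 -1 0.02 [ 0.91  1.04  1.41 -0.54  1.44 -2.02]
50 -1 0.2 [ 0.91  0.82  1.38 -0.54  1.65 -2.15]
  place 50 -1 0.09 [ 0.08  0.57  2.46  3.44  0.59 -1.62]
  place 50 -1 0.2 [ 0.08  0.27  2.39  3.85  0.25 -2.07]
```

```bash
python3 - <<'E'
from h import *
for n in('top0','scene0'):
    c=ld(n);W=cloud(c);k=c['color'].astype(int);m=(k[...,1]>k[...,0]+30)&(k[...,1]>k[...,2]+20);print(n,m.sum(),np.round(np.nanpercentile(W[m],[2,50,98],axis=0),3))
E
```

```text
top0 1174 [[0.087 0.576 0.021]
 [0.128 0.591 0.159]
 [0.158 0.615 0.241]]
scene0 1690 [[0.111 0.578 0.01 ]
 [0.147 0.599 0.123]
 [0.164 0.637 0.222]]
```

```bash
python3 - <<'E'
from h import *
p=read_position()
servo_line([p[0]+.01,p[1],.34],velocity=.2)
print(read_time_s())
o=down(PY,-1)
reach([*PANEL,.13],o);print(read_time_s(),read_position())
move_gripper(.86,60)
print(read_finger_gap(),read_time_s())
print(servo_line([*PANEL,.045],velocity=.12))
print(servo_line([*PANEL,-.012],velocity=.03,contact_N=5),read_position(),read_wrist_force(),read_time_s())
snap('scene','s1');snap('top','t1')
E
```

```text
0.7917
4.3 [ 0.49969222 -0.31457114  0.13009493]
0.8572551208446504 4.5833
False
True [ 0.49929389 -0.31498713 -0.00878452] [-0.8274652   0.64850959 10.26185707] 7.0583
```

```bash
python3 - <<'E'
from h import *
a=cv2.imread('pics/s1.png')[160:330,120:330];b=cv2.imread('pics/t1.png')[190:310,360:480]
cv2.imwrite('pics/v1.png',np.hstack([cv2.resize(a,(500,405)),cv2.resize(b,(300,405))]))
E
```

```text
(no output)
```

View pics/v1.png

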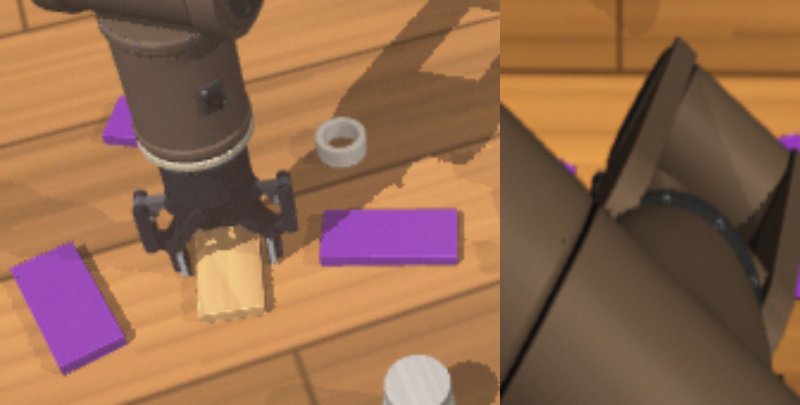

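```bash
python3 - <<'E'
from h import *
p=read_position()
servo_line([p[0],p[1],-.003],velocity=.05)
move_gripper(.5,80);print(read_finger_gap(),read_position(),read_wrist_force())
p=read_position()
servo_line([p[0],p[1],.10],velocity=.12)
print(read_finger_gap(),read_time_s(),read_wrist_force())
reach([*JIG,.12],down(JY,-1))
print(read_finger_gap(),read_time_s(),read_position())
snap('scene','s2');snap('top','t2')
a=cv2.imread('pics/s2.png')[110:330,240:480]
cv2.imwrite('pics/v2.png',cv2.resize(a,(654,600)))
E
```

```text
0.677609531049251 [ 0.49928439 -0.31500764 -0.00243696] [-3.65919425  2.15876717 15.77671059]
0.6817715238747954 8.7417 [-0.07670837 -0.40651257 -0.66370861]
0.672666197794695 10.025 [0.56953609 0.0161616  0.11981764]
```

View pics/v2.png

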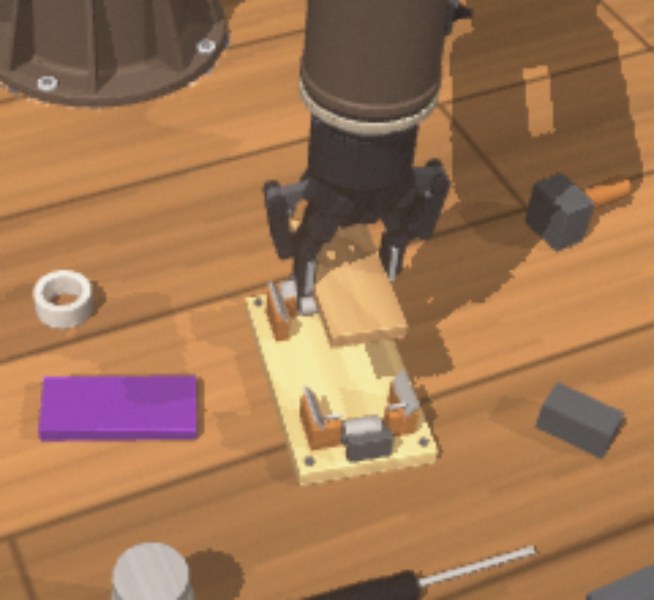

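The panel is held above the jig; its near end is at about crop (365,325). I'll check tilt and yaw from the depth.

```bash
cat > pc.py <<'E'
from h import *
def panel(c,box,lo,hi,t=(np.cos(JY),np.sin(JY))):
    W=cloud(c);u0,u1,v0,v1=box;p=W[v0:v1,u0:u1].reshape(-1,3)
    k=c['color'][v0:v1,u0:u1].reshape(-1,3).astype(int)
    m=(p[:,2]>lo)&(p[:,2]<hi)&(k[:,0]>150)&(k[:,0]-k[:,2]>50)
    return p[m]
def loc(p):
    d=p[:,:2]-JIG;ex=np.array([np.cos(JY),np.sin(JY)]);ey=np.array([-ex[1],ex[0]])
    return np.stack([d@ex,d@ey,p[:,2]],1)
E
python3 - <<'E'
from pc import *
c=ld('s2');L=loc(panel(c,(345,395,185,240),.09,.2))
print(len(L),np.percentile(L,[1,50,99],axis=0).round(4))
top=L
for i in range(4):
    A=np.c_[top[:,:2],np.ones(len(top))];s=np.linalg.lstsq(A,top[:,2],rcond=None)[0];r=L[:,2]-np.c_[L[:,:2],np.ones(len(L))]@s;top=L[r>-.002] if i<2 else L[abs(r)<.0015]
print('plane',s,len(top));
for x0 in(.0,.01,.02,.03,.04,.05):
    q=top[(top[:,0]>x0)&(top[:,0]<x0+.01)];print(x0,q[:,1].min().round(4),q[:,1].max().round(4),np.median(q[:,2]).round(4)) if len(q) else 0
print(top[:,0].max())
E
```

```text
886 [[-0.0436 -0.0303  0.1242]
 [ 0.0355 -0.0009  0.1363]
 [ 0.0676  0.0285  0.1394]]
plane [-0.00668973  0.00080592  0.13681901] 595
0.0 -0.0262 0.0272 0.1369
0.01 -0.0304 0.0269 0.1366
0.02 -0.0296 0.0292 0.1365
0.03 -0.0307 0.028 0.1367
0.04 -0.0279 0.0292 0.1366
0.05 -0.0307 0.0288 0.1363
0.06751753115549694
```

```bash
python3 - <<'E'
from h import *
o=down(JY,-1);T=JIG+[0,.0012]
servo_line([*T,.06],attitude=o,velocity=.12);print(read_position())
print(servo_line([*T,.022],velocity=.03,contact_N=5),read_position(),read_wrist_force(),read_time_s())
move_gripper(.86);print(read_finger_gap())
p=read_position();servo_line([p[0],p[1],.10],velocity=.15)
print(read_time_s())
snap('scene','s3');snap('top','t3')
a=cv2.imread('pics/s3.png')[170:310,280:440]
cv2.imwrite('pics/v3.png',cv2.resize(a,(685,600)))
E
```

```text
[0.56971352 0.01807616 0.06025204]
True [0.56927885 0.0183038  0.02833524] [ 0.31514611 -0.47335703  5.56478519] 11.7333
0.864399988881559
12.6583
```

View pics/v3.png

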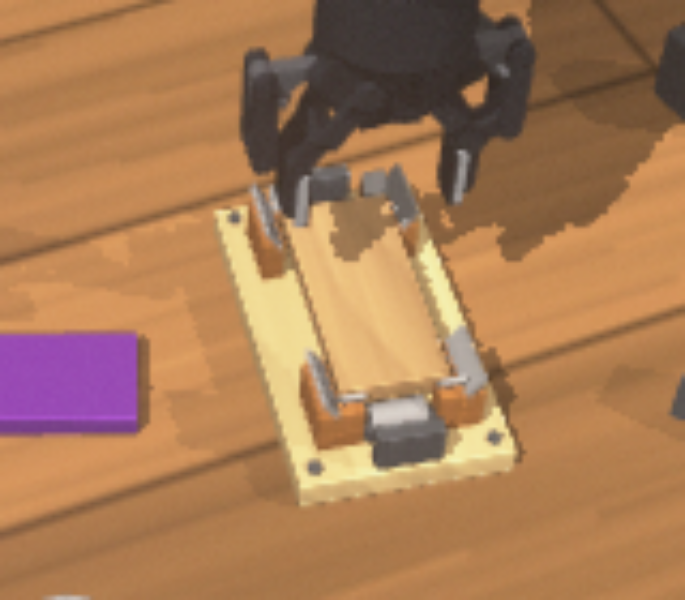

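The panel sits squarely between the guides on both rollers. Now press the +x end, then the -x end.

```bash
python3 - <<'E'
from h import *
o=down(JY,-1);ex=np.array([np.cos(JY),np.sin(JY)])
move_gripper(0.0)
for sgn in(1,-1):
    T=JIG+[0,.0006]+sgn*.041*ex
    p=read_position()
    servo_line([*T,.085],attitude=o,velocity=.2)
    servo_line([*T,.058],velocity=.1)
    r=servo_line([*T,.022],velocity=.025,contact_N=32)
    print(sgn,r,read_position(),read_wrist_force(),read_time_s())
    servo_line([*T,.085],velocity=.15)
servo_line([.50,.18,.20],velocity=.3)
print(read_time_s())
snap('scene','s4');snap('top','t4')
a=cv2.imread('pics/s4.png')[190:310,300:440]
b=cv2.imread('pics/t4.png')[170:280,250:350]
cv2.imwrite('pics/v4.png',np.hstack([cv2.resize(a,(460,400)),cv2.resize(b,(340,400))]))
E
```

```text
1 True [0.60986542 0.01015049 0.0348181 ] [-2.09594742 -1.12456354 14.93923985] 15.175
-1 True [0.52908658 0.02529131 0.03199742] [-2.69380378 -0.08902971 15.14216915] 17.6417
18.95
```

View pics/v4.png

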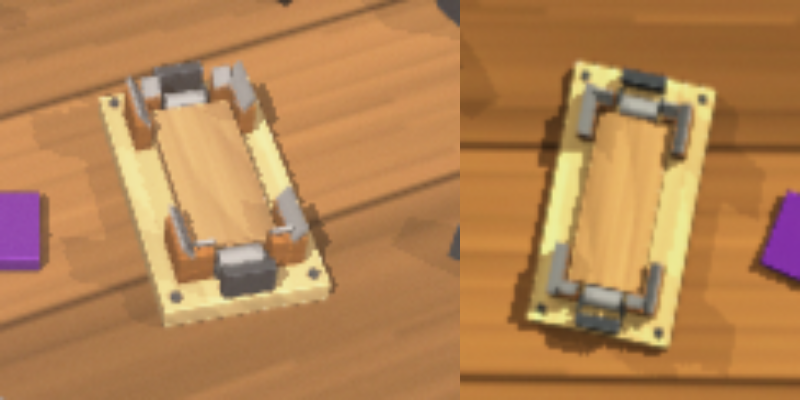

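```bash
python3 - <<'E'
from pc import *
W=cloud(ld('s4'));
for n in('s4','t4'):
    W=cloud(ld(n));L=loc(W.reshape(-1,3));
    for x in(-.05,-.03,0,.03,.05):
        m=(abs(L[:,0]-x)<.008)&(abs(L[:,1])<.022);print(n,x,np.nanmedian(L[m,2]).round(4),m.sum())
    m=(abs(L[:,0])<.035)&(abs(L[:,1])<.05)
    q=L[m&(L[:,2]>.027)&(L[:,2]<.036)];b=L[m&(L[:,2]<.022)&(L[:,2]>.014)];print('y range',np.percentile(q[:,1],[1,99]),np.median(b[:,2]))
E
```

```text
s4 -0.05 0.0324 86
s4 -0.03 0.0324 102
s4 0 0.0324 97
s4 0.03 0.0325 103
s4 0.05 0.0323 111
y range [-0.02826162  0.03116577] 0.018462020549149437
t4 -0.05 0.0322 95
t4 -0.03 0.0319 93
t4 0 0.0321 96
t4 0.03 0.0315 95
t4 0.05 0.0319 97
y range [-0.03025246  0.02957214] 0.017978094878117013
```

Panel is home and level: top at 32 mm across its length in both views. Next I plan the weight, scanning placement azimuths for the tilted handle grasp.

```bash
python3 - <<'E'
from h import *
for t in(30,40,50):
  c,s_=np.cos(np.radians(t)),np.sin(np.radians(t))
  for azd in range(-180,180,30):
    az=np.radians(azd);r=np.array([np.cos(az),np.sin(az),0])
    q=ik([*JIG,.09],att(r*c-np.array([0,0,s_]),-np.cross([0,0,1],r)))
    q2=ik([*JIG,.2],att(r*c-np.array([0,0,s_]),-np.cross([0,0,1],r)))
    if q is not None and q2 is not None: print(t,azd,np.round(q,2),np.round(q2,2))
print(read_joint_positions())
E
```

```text
30 -180 [-0.01  1.15  1.03 -0.01  2.   -1.58] [-0.01  1.03  1.02 -0.02  2.13 -1.59]
30 -150 [ 0.17  1.12  1.12 -0.32  1.9  -1.86] [ 0.17  1.    1.11 -0.34  2.03 -1.91]
30 -120 [ 0.35  1.03  1.37 -0.59  1.65 -2.02] [ 0.35  0.89  1.37 -0.61  1.77 -2.1 ]
30 -90 [ 0.49  0.92  1.72 -0.9   1.33 -2.03] [ 0.49  0.75  1.71 -0.88  1.44 -2.16]
30 -60 [ 0.57  0.84  2.1  -1.41  1.07 -1.81] [ 0.57  0.62  2.09 -1.3   1.12 -2.05]
30 -30 [ 0.46  0.86  2.46  4.05  1.15 -1.41] [ 0.46  0.54  2.45  4.21  0.97 -1.72]
30 30 [-0.55  0.87  2.5   2.17  1.17 -1.79] [-0.55  0.53  2.49  2.    1.   -1.45]
30 60 [-0.63  0.83  2.14  1.37  1.07 -1.38] [-0.63  0.61  2.13  1.25  1.13 -1.13]
30 90 [-0.54  0.91  1.76  0.87  1.33 -1.15] [-0.54  0.74  1.75  0.85  1.44 -1.02]
30 120 [-0.38  1.02  1.41  0.56  1.64 -1.15] [-0.38  0.88  1.4   0.58  1.76 -1.07]
30 150 [-0.2   1.11  1.14  0.29  1.9  -1.31] [-0.2   0.99  1.14  0.31  2.02 -1.27]
40 -180 [-0.02  1.04  1.17 -0.01  1.81 -1.58] [-0.02  0.92  1.14 -0.01  1.95 -1.59]
40 -150 [ 0.16  1.01  1.24 -0.28  1.72 -1.86] [ 0.16  0.89  1.21 -0.29  1.86 -1.9 ]
40 -120 [ 0.31  0.9
[... 1199 characters left out ...]
  2.04 -1.    0.86 -2.5 ]
50 -30 [ 0.28  0.58  2.36  4.17  0.57 -1.85] [ 0.28  0.32  2.29 -1.56  0.48 -2.48]
50 0 [-0.04  0.57  2.48  3.1   0.61 -1.56] [-0.04  0.26  2.4   3.02  0.22 -1.49]
50 30 [-0.36  0.58  2.38  2.06  0.59 -1.31] [-0.36  0.31  2.31  1.51  0.52 -0.68]
50 60 [-0.46  0.63  2.13  1.2   0.76 -1.  ] [-0.46  0.43  2.07  0.98  0.88 -0.68]
50 90 [-0.42  0.72  1.84  0.74  1.05 -0.96] [-0.42  0.56  1.79  0.68  1.21 -0.81]
50 120 [-0.31  0.82  1.58  0.46  1.33 -1.08] [-0.31  0.69  1.53  0.45  1.49 -1.  ]
50 150 [-0.17  0.9   1.38  0.22  1.53 -1.3 ] [-0.17  0.78  1.34  0.23  1.69 -1.27]
[ 2.86245829e-01  3.54636122e-01  1.90276369e+00 -8.36229141e-05
  8.87297175e-01  2.04410722e+00]
```

```bash
cat >> h.py <<'E'
TT=np.radians(40);WA=np.array([-.074,.997,0]);WA/=np.linalg.norm(WA)
A_I=-WA*np.sin(TT)-np.array([0,0,np.cos(TT)]);O_I=att(A_I,np.cross(WA,[0,0,1]))
GP=np.array([*WT,.0255])+.0185*WA
E
python3 - <<'E'
from h import *
W=np.concatenate([cloud(ld(n)).reshape(-1,3) for n in('t4','s4')])
s=(W[:,:2]-WT)@WA[:2];l=(W[:,:2]-WT)@np.array([WA[1],-WA[0]])
for a,b in((-.06,-.03),(-.03,-.018),(0,.02),(.02,.045)):
    m=(s>a)&(s<b)&(abs(l)<.04)&(W[:,2]>.015);print(a,m.sum(),np.percentile(l[m],[2,50,98]).round(4),np.percentile(W[m,2],[50,98]).round(4))
T=GP+A_I*.016
reach(T-A_I*.10,O_I);print(read_time_s())
move_gripper(.6,100)
print(servo_line(T-A_I*.03,velocity=.12))
print(servo_line(T,velocity=.04,contact_N=8),read_position(),T,read_wrist_force(),read_time_s())
snap('scene','s5');a=cv2.imread('pics/s5.png')[130:230,400:520]
cv2.imwrite('pics/v5.png',cv2.resize(a,(720,600)))
E
```

```text
-0.06 395 [-0.0262 -0.0005  0.0275] [0.0443 0.0546]
-0.03 142 [-0.0274 -0.0014  0.0269] [0.049 0.055]
0 79 [-0.0145 -0.0008  0.0104] [0.0341 0.0422]
0.02 63 [-0.008   0.0047  0.0098] [0.034  0.0378]
20.0667
False
False [0.47309993 0.33476236 0.01333663] [0.4729919  0.33459286 0.01324329] [-0.22293294 -0.07213066 -0.25228269] 22.2417
```

View pics/v5.png

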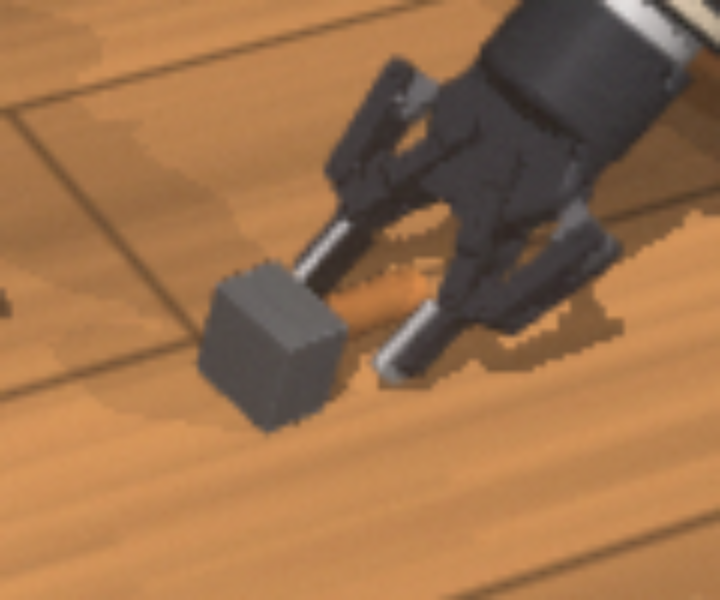

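The fingers straddle the handle at crop (380,300). Close and lift.

```bash
python3 - <<'E'
from h import *
move_gripper(0.0,110);print(read_finger_gap(),read_wrist_force())
p=read_position();servo_line([p[0],p[1],.2],velocity=.12)
print(read_finger_gap(),read_wrist_force(),read_time_s())
snap('scene','s6');a=cv2.imread('pics/s6.png')[40:240,360:600]
cv2.imwrite('pics/v6.png',cv2.resize(a,(720,600)))
az=np.radians(90);r=np.array([np.cos(az),np.sin(az),0])
af=r*np.cos(TT)-np.array([0,0,np.sin(TT)]);of=att(af,np.cross(r,[0,0,1]))
for h in(.2,.12,.09): print(np.round(ik([*JIG,h],of),2))
print(np.round(read_joint_positions(),2))
E
```

```text
0.22031970915071994 [-0.48440241  3.23854585  5.79479796]
0.2244423438180393 [ 0.71330089 -0.32119732 -4.785386  ] 24.3917
[-0.49  0.65  1.77  0.77  1.32 -0.92]
[-0.49  0.76  1.8   0.8   1.22 -1.03]
[-0.49  0.81  1.8   0.82  1.19 -1.07]
[ 0.86  0.71  1.48 -0.47  1.49  0.96]
```

View pics/v6.png

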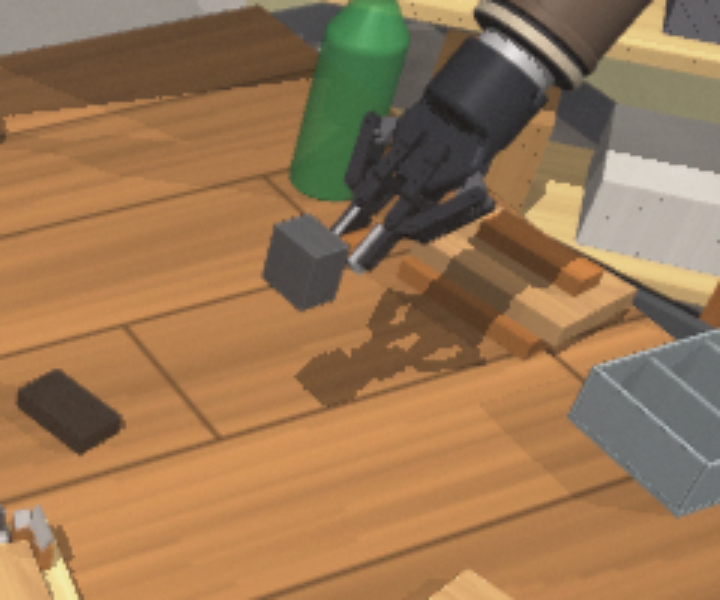

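```bash
cat >> h.py <<'E'
r_=np.array([0,1.,0]);AF=r_*np.cos(TT)-np.array([0,0,np.sin(TT)]);OF=att(AF,np.cross(r_,[0,0,1]))
def wt_tcp(xy,under): return np.array([*xy,under+.068])+AF*.016
E
python3 - <<'E'
from h import *
reach(wt_tcp(JIG,.15),OF);print(read_time_s(),read_position(),wt_tcp(JIG,.15),read_finger_gap())
servo_line(wt_tcp(JIG,.085),velocity=.12)
c=snap('scene','s7');d=snap('top','t7');print(read_time_s())
a=cv2.imread('pics/s7.png')[60:310,250:490]
cv2.imwrite('pics/v7.png',cv2.resize(a,(576,600)))
E
```

```text
26.35 [0.56918158 0.03015764 0.20759708] [0.5695     0.02935671 0.2077154 ] 0.2239005300221133
27.1417
```

View pics/v7.png

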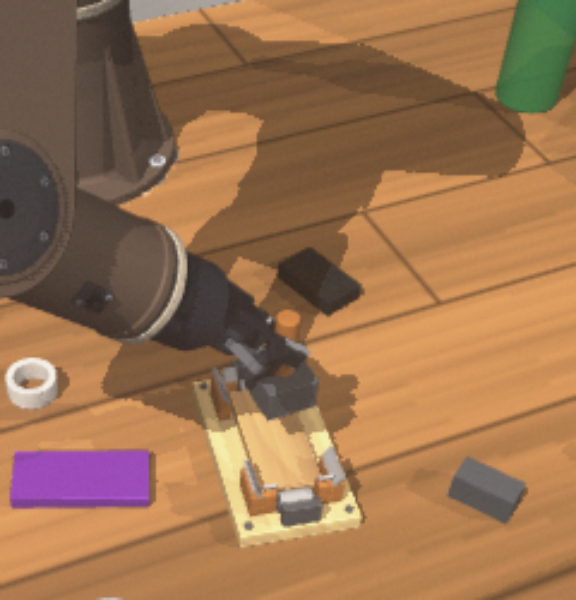

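Upright handle; the block is above the panel at about crop (290,395). Measure its position and tilt before lowering.

```bash
python3 - <<'E'
from h import *
for n in('s7','t7'):
    c=ld(n);W=cloud(c).reshape(-1,3);k=c['color'].reshape(-1,3).astype(int)
    o=(k[:,0]>k[:,2]+60)&(abs(W[:,0]-.57)<.04)&(abs(W[:,1]-.017)<.04)&(W[:,2]>.13)
    print(n,'handle',o.sum(),np.percentile(W[o],[2,50,98],axis=0).round(4) if o.sum() else '')
    if n=='s7':
        f=(W[:,0]>.585)&(W[:,0]<.606)&(abs(W[:,1]-.017)<.045)&(W[:,2]>.08)&(W[:,2]<.116)
        p=W[f];A=np.c_[p[:,1:],np.ones(len(p))]
        s=np.linalg.lstsq(A,p[:,0],rcond=None)[0]
        for _ in range(4):
            g=abs(p[:,0]-A@s)<.0012;s=np.linalg.lstsq(A[g],p[g,0],rcond=None)[0]
        print('face',s,g.sum(),np.percentile(p[g],[1,50,99],axis=0).round(4))
        q=p[g]
        for z in(.087,.095,.103,.111):
            h=q[abs(q[:,2]-z)<.004];print(z,h[:,1].min().round(4),h[:,1].max().round(4))
E
```

```text
s7 handle 117 [[0.5628 0.0081 0.1325]
 [0.5758 0.0169 0.1829]
 [0.5819 0.0281 0.1869]]
face [0.01511696 0.02506354 0.59266792] 123 [[ 0.594  -0.0061  0.0884]
 [ 0.5955  0.0164  0.1022]
 [ 0.5968  0.0421  0.1159]]
0.087 -0.0054 0.0404
0.095 -0.0065 0.0428
0.103 -0.0049 0.0407
0.111 -0.0053 0.0399
t7 handle 4 [[ 0.5955 -0.0199  0.1681]
 [ 0.601  -0.008   0.1781]
 [ 0.6047  0.002   0.18  ]]
```

Centred within about 1 mm and upright within about 0.025 rad. Lower, release and back off.

```bash
python3 - <<'E'
from h import *
servo_line(wt_tcp(JIG,.042),velocity=.08)
print(servo_line(wt_tcp(JIG,.027),velocity=.015,contact_N=4),read_position()-wt_tcp(JIG,.032),read_wrist_force(),read_time_s())
move_gripper(.6);print(read_finger_gap(),read_wrist_force())
p=read_position()
servo_line(p-AF*.10,velocity=.12)
p=read_position();servo_line([p[0]-.05,p[1]-.12,p[2]+.1],velocity=.25)
hold(.5);print(read_time_s())
snap('scene','s8');snap('top','t8')
a=cv2.imread('pics/s8.png')[160:310,300:440];b=cv2.imread('pics/t8.png')[160:280,240:350]
cv2.imwrite('pics/v8.png',np.hstack([cv2.resize(a,(430,460)),cv2.resize(b,(370,460))]))
E
```

```text
True [ 2.23270472e-04  4.50536233e-05 -1.61533574e-03] [ 0.60078339 -2.03109587  6.11873449] 28.5833
0.6041902090260042 [-0.24677593  0.48133423  0.91343866]
31.275
```

View pics/v8.png

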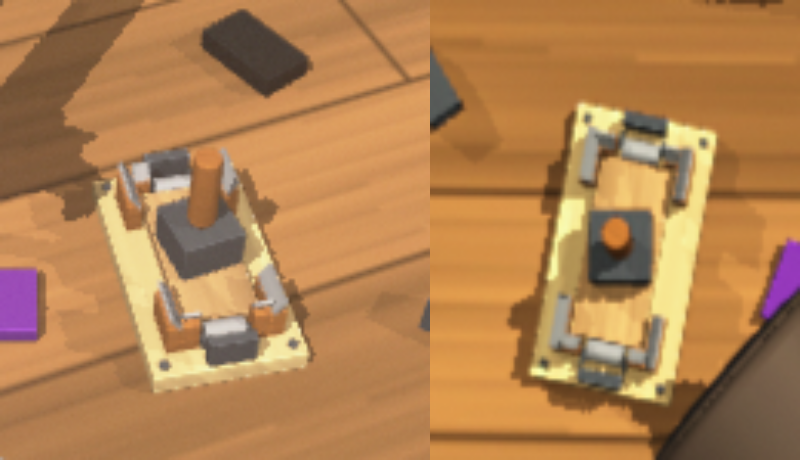

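View pics/t8.png

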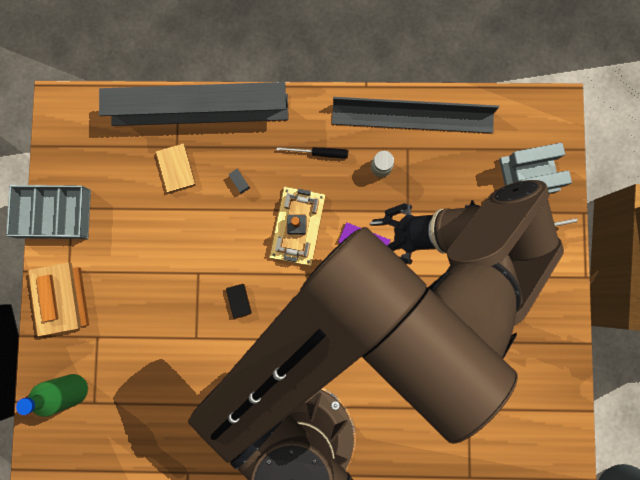

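```bash
python3 - <<'E'
from m import *
from pc import loc
for n in('s8','t8'):
    W=cloud(ld(n));L=loc(W.reshape(-1,3))
    for x in(-.05,-.035,.035,.05):
        m=(abs(L[:,0]-x)<.006)&(abs(L[:,1])<.022);print(n,x,np.nanmedian(L[m,2]).round(4),m.sum())
    near=(abs(L[:,0])<.05)&(abs(L[:,1])<.05)
    h=L[near&(L[:,2]>.124)];b=L[near&(L[:,2]>.061)&(L[:,2]<.07)]
    print('handle',len(h),np.median(h,0).round(4),'block top',np.percentile(b,[3,50,97],axis=0).round(4))
c0,c1=ld('s4'),ld('s8')
for nm,b2 in [('woodL',(485,570,225,285)),('sander',(360,405,160,195)),('tape',(245,282,200,236)),('tube',(430,472,245,280)),('jar',(275,315,305,360))]:
    print(nm,[np.round(fit(c,cloud(c),b2,.009,.2)[0][0],1) for c in(ld('scene0'),c1)])
E
```

```text
s8 -0.05 0.0331 20
s8 -0.035 0.0329 1
s8 0.035 0.0327 103
s8 0.05 0.0325 81
handle 72 [0.0032 0.0007 0.1297] block top [[-0.0192 -0.025   0.0618]
 [ 0.0106 -0.0062  0.0661]
 [ 0.0279  0.026   0.0687]]
t8 -0.05 0.0317 73
t8 -0.035 0.0314 74
t8 0.035 0.0323 70
t8 0.05 0.032 72
handle 54 [-1.300e-03 -1.000e-04  1.298e-01] block top [[-0.028  -0.0254  0.0614]
 [-0.0072 -0.0035  0.065 ]
 [ 0.0219  0.0242  0.0694]]
woodL [array([731.1, 359.5]), array([730.9, 360.4])]
sander [array([366.4, 175.3]), array([366.4, 173.6])]
tape [array([ 399.9, -171.3]), array([ 400.2, -171.2])]
tube [array([694.5, 180.7]), array([694.6, 180.4])]
jar [array([ 743.7, -212.8]), array([ 743.3, -213.4])]
```

```bash
python3 - <<'E'
from h import *
print(read_position(),read_wrist_force(),read_time_s());print(finish_job())
E
```

```text
[ 0.51888431 -0.16664186  0.25127016] [-0.43194622 -0.63537829 -0.40311288] 31.375
the job is handed in; nothing more can be done
None
```

The job is done and handed in at 31.4 s; `finish_job()` gives no verdict, so what follows rests on my own checks.

- **Panel:** I laid the real wooden panel on the rollers and pressed each end down with the shut fingers. Before the weight went on, its top measured about 32 mm above the bench along its whole length in both views, so it was home and level.
- **Weight:** I picked it up by the handle with the tool tilted 40°, turned it upright, set it on the panel and let go. The top of its handle is within about 3 mm of the jig centre horizontally and 130 mm high, as it should be for a weight standing upright on the panel.
- **Everything else:** The offcut, sander, tape, tube and jar measured within 2 mm of where they started. I only checked by eye that the screwdriver had not moved. The gripper was open and clear, at 0.25 m height.

**Disagreements:**
- The two cameras differ by about 4 mm in x throughout, so I used their mean.
- The press on the first end stopped with the fingertips about 3 mm higher than on the second, but the panel measured level afterwards.
- Before lowering, the weight's tilt read about 0.025 rad, close to the measurement noise. I did not measure its tilt again after letting go.

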